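# Hold the sweet-box lid in its hinge, ready for the pin

### The arm

A 6-joint arm with a two-finger parallel gripper is mounted at the origin on the work surface. World frame = base frame: x ahead of the robot, y to its left, z up, the work surface at z = 0. Lengths are in m, angles in rad, forces in N, time in s.
With the tool pointing down it reaches from about 0.425 to 1.125 m from the base axis. Payload 14.9 kg.
Tool frame: the origin (TCP) lies midway between the tips of the shut fingers; the grasp point (between the pads) lies 19 mm behind it (r.hold_point_z is the distance from the TCP to the grasp point, in m); y points along the fingers, x is the direction in which the jaws open and shut, and the axes are right-handed (so a half turn about y gives the same grasp; the last joint's range is limited). The gripper opens to 91 mm and grips with 3 to 60 N. Pads are 32 mm wide; open, the fingers measure 118 mm over their backs; the gripper's body (76 mm by 178 mm) begins 60 mm behind the grasp point.
Start: joints at [-1.176, 0.379, 1.734, -0, 1.028, -0.033], TCP at [0.29, -0.637, 0.214] pointing down, gripper open.
Joint ranges: [-2.77, 2.77], [-0.74, 2.19], [0, 2.66], [-1.06, 4.2], [0.31, 2.87], [-3.08, 3.08]. Speed limits (rad/s): [1.89, 1.89, 2.39, 3.14, 3.14, 3.14].

### API

Orientations are given as [roll, pitch, yaw] about the fixed x, y, z axes, in that order (R = Rz(yaw) Ry(pitch) Rx(roll)).
In Python, from station import sense, viewer, r gives the robot as it stands.
- The arm moves only by the tool play_rows, never from a script. Its argument "targets" is a list of rows, each an object with "dr": the turn, a rotation vector about the tool's x, y, z in units of 5 degrees (1.0 is 5 degrees), a list of three; "travel": the shift along the tool's x, y, z in units of 40 mm (1.0 is 40 mm), a list of three; "jaw": the gripper command: -1 is shut, 1 is fully open, values between are in proportion. A call has 1 to 10 rows; each row shifts and turns the pose as measured when the row begins, along the tool's axes as they then stand; what a row does not reach is not made up. A row lasts 1/12 s, in which the tool goes at most 41.7 mm and 7.16 degrees, less where a joint would pass 70% of its speed; a pose out of reach is approached as far as the arm can. A call is refused whole if a number of a shift passes 1 or a number of a turn 1, either way. A call with a gripper value outside its range is refused whole. The fingers move at their own pace and stop on an object; "newtons" is the grip in N (left out, the last holds). Time passes only in rows, so rows that do not move let the fingers close. It gives the time, the measured TCP pose, the force and the opening at its end, in the units of the state.
- sense(): the state, without advancing time (a new reading comes with each control period).
- viewer.grab_frame(name): name is "side" or "top" or "wrist"; returns the picture (420x560x3 uint8, red, green, blue); there is no depth.
- viewer.calibration(name): a dict with "fx", "fy", "cx", "cy" (pixels), "k1" (the pictures are not rectified: a ray, as slopes to the right and down, at radius r is drawn at 1 + k1 r^2 times it, then the intrinsics apply), "origin" and "attitude" of the camera in the world; the wrist camera has in their place "T_tool_cam" (4x4, takes a point from camera to tool coordinates, whose origin is the TCP and whose axes are the tool frame's). Camera axes: x right, y up, looking along -z (the intrinsics and any distortion apply to the point x, -y, -z); pixel columns grow to the right and rows downward; lengths in m; the calibration is good to about 2 mm. A picture is of the moment at which its call begins: read the wrist's pose just before it. calibration takes no time and is no camera call.
- r.sign_off(): hands the job in, once; it reports no verdict.
The state is a dict: "clock": time; "joint_pos": joint angles; "joint_velocities": joint speeds; "effort": joint torques, N m; "position": TCP position; "eef_rot": TCP orientation; "contact_force": force on the tool from outside, world axes, zero at the start; "moment": the same for the moment, N m; "finger_gap": opening from 0.0 (shut) to 1.0 (fully open).
Only numpy, scipy, OpenCV 4.12 (cv2) and the standard library are available. Lean on these libraries where they do the work, as an engineer would, in place of code of your own. Each camera call takes 0.05 s, during which the arm holds its last target.

### The job

First take the brass hinge pin on the sweet box by its upright knob and draw it along its track until it is fully home in the keeper block, clear of the gaps between the hinge knuckles. Then lift the loose lid out of its rack and lower it upright, knuckles down, into the gaps of the box's hinge until the holes of all five knuckles line up well enough for the pin to pass through. Finish while still holding it there, still and upright in the gripper and not resting or pressing on the box; leave the other things on the table where they are.

Things in the scene. Friction and masses are not known exactly. Their poses are not given: they have to be found in the camera images.
- box: Open two-compartment wooden sweet box, fixed to the table at a new place and yaw each time, left or right. Origin on the table straight below box_axis. Box 110 x 256 mm, rim 65 mm above the table, at x = -130 to -20 and y = -70 to +186 mm from the origin; hinge on its +x side.
- box_axis (a point): Middle of the box's hinge axis, 77 mm above the table: z up, y along the axis, x out of the box. Three fixed light wooden knuckles at y = -48, 0, +48 mm, each 20 mm wide, 28 mm outside diameter, 16 mm bore; two 28 mm gaps between them, open above and below, take the lid's knuckles. With the lid in place lid_axis lies on this point, its y along this y, either way round.
- pin (a joint): Slide (m) of the brass hinge pin, a rod 6 mm thick, 124 mm long on the hinge axis. 0 = tip at y = -9 mm from box_axis, blocking the gap on the +y side; grows along box_axis +y; 0.055 = end stop, fully home in the keeper, tip at y = +46 mm inside the last knuckle, both gaps clear. Starts at 0 to 0.025. Slides with 1 to 2 N friction and stays where left.
- pin_knob (a point): Grip point of the pin's upright brass knob, a round post 14 mm in diameter, its top 18 mm above this point. The point is 40 mm above the hinge axis (117 mm above the table), at y = 84 mm + joint value from box_axis. It moves with the pin and cannot turn. Guide and keeper blocks beside it reach only 89 mm above the table.
- keeper_mouth (a point): Mouth of the keeper, a light wooden block fixed to the box with an 8 mm hole on the hinge axis, at y = +156 mm from box_axis; the pin's tail enters it when drawn home (block 24 mm long along y).
- rack: Light wooden rack fixed to the table (different place and yaw each time), base 110 x 150 mm, with one upright slot 30 mm wide (x) and 124 mm long (y), slot floor 6 mm and walls' tops 56 mm above the table. Origin: centre of its underside. The lid starts standing in the slot.
- lid: Loose wooden lid, 0.17 to 0.26 kg, upright in the rack on its knuckles, leaning at most 5 degrees. Origin: centre of its underside; x through its thickness, y along its hinge. Panel 24 (x) x 116 (y) mm, 33 to 128 mm above the origin, both faces alike; grip its top edge from above. Two knuckles at y = -24, +24 mm, 20 mm wide, 28 mm outside, 16 mm bore, 14 mm above the origin.
- lid_axis (a point): Middle of the lid's hinge axis, 14 mm above its origin, axes as the lid's. Lowered 5 mm too far into the hinge, the panel's lower edge sits on the box's knuckles.
- sweet_a: Bystander: small wrapped sweet 30 x 30 x 22 mm; origin centre of its underside.
- sweet_b: Bystander: small wrapped sweet 34 x 34 x 22 mm; origin centre of its underside.
- jar: Bystander: amber glass jar, 60 mm across, 85 mm high; origin centre of its underside.
- cup: Bystander: white cup, 68 mm across, 60 mm high; origin centre of its underside.
- brush: Bystander: brush lying flat, 170 mm long; origin on its underside.
- mould: Bystander: flat wooden cake mould with a handle along its +y, 60 x 165 x 22 mm; origin on its underside.
- bowl: Bystander: blue bowl, 100 mm across, 45 mm high; origin centre of its underside.
Things that resemble listed ones, but are neither listed nor needed, are in the scene too. Of the things shaped like the lid, the wooden one is meant.

How it is judged:
On the way, in this order (a step that is already met when the one before it is completed fails the run):
1. the hinge pin is drawn fully home into the keeper (value of joint pin above 0.051 m), for 0.2 s.
2. the lid is lifted out of the rack (z of lid in the frame of rack above 0.058 m), for 0.1 s.
At the end, for the whole second after the job is handed in: The pin is home in the keeper (joint above 0.050); the lid's hinge axis lies on the box's within 3.5 mm across it in x and in z, 4.5 mm along it and 0.07 rad; the lid is upright within 0.10 rad, still, gripped by the fingers (over 2 N) and in the air, pressing on the box with less than 1.2 N (value of joint pin above 0.05 m and x of lid_axis in the frame of box_axis between -0.0035 and 0.0035 m and z of lid_axis in the frame of box_axis between -0.0035 and 0.0035 m and y of lid_axis in the frame of box_axis between -0.0045 and 0.0045 m and angle between the y axis of lid_axis and the y axis of box_axis, either way round below 0.07 rad and angle between lid's own z axis and vertical below 0.1 rad and contact force between the fingers and lid above 2 N and contact force between lid and box below 1.2 N and height (world z) of lid above 0.055 m and linear speed of lid below 0.02 m/s and angular speed of lid below 0.15 rad/s); the arm keeps its last pose, push and grip.
It fails at once if a bystander is pushed more than 30 mm (distance of any of sweet_a, sweet_b, jar, cup, brush, mould, bowl from where it was at the start of the episode above 0.03 m).
It also fails if it takes over 58 s, if anything falls off the work surface, if the arm or the gripper's body presses on something with over 40 N, if the wrist force passes 120 N, or if a joint passes its speed limit or range.

## Working session

There is one attempt and no reset: what is moved stays moved. The work goes in short steps, Python scripts to look and compute and a tool call to move; the robot and the scene stay as the last step left them, time stands still between calls to the robot, and variables do not carry over. Pictures are saved under pics/ and viewed, and the job is handed in when it is done.

Besides the shell and the picture viewer there is one more tool, called after "Call:" as name(argument=value, ...) on one line, values as JSON. play_rows: Moves the arm, as the interface text tells. Its arguments: {"type":"object","properties":{"targets":{"type":"array"},"newtons":{"type":"number"}},"required":["targets"]}

```bash
ls; mkdir -p pics
python3 - <<'E'
from station import sense, viewer, r
import cv2
print(sense())
for n in ("side","top","wrist"):
    im=viewer.grab_frame(n); cv2.imwrite(f"pics/{n}0.png",cv2.cvtColor(im,cv2.COLOR_RGB2BGR)); print(n,viewer.calibration(n))
print(r.hold_point_z)
E
```

```text
pics
{'clock': 0.0, 'joint_pos': array([-1.17628718e+00,  3.79397877e-01,  1.73482591e+00, -1.32421320e-05,
        1.02849497e+00, -3.32976893e-02]), 'joint_velocities': array([ 0.00014486,  0.00094689,  0.00028518, -0.00110779, -0.00053549,
        0.00178813]), 'effort': array([-3.68082601e-04, -7.63727832e+01, -4.34364724e+01,  6.50233752e-02,
        4.24286246e-02, -7.88410011e-05]), 'position': array([ 0.29024408, -0.63652632,  0.21327338]), 'eef_rot': array([-1.57077017e+00,  1.12585321e-03, -1.14298264e+00]), 'contact_force': array([-0.51319069,  0.09103324, -0.04695152]), 'moment': array([-0.01625774,  0.05546595, -0.03574409]), 'finger_gap': 0.9983725042196032}
side {'fx': 525.6887031328644, 'fy': 525.6887031328644, 'cx': 278.34606474159625, 'cy': 213.82768563484183, 'k1': 0.003718438876372933, 'origin': array([0.03568707, 1.03130548, 1.06973721]), 'attitude': array([ 0.85867675,  0.01983843, -2.68275183])}
top {'fx': 438.2491689124355, 'fy': 438.2491689124355, 'cx': 279.4908227028864, 'cy': 210.47035027235802, 'k1': -0.09527489693282412, 'origin': array([0.42463931, 0.05122017, 1.37632247]), 'attitude': array([ 1.01552519e-01,  3.07091577e-04, -1.56566134e+00])}
wrist {'fx': 303.466824929934, 'fy': 303.466824929934, 'cx': 279.4865019351678, 'cy': 213.36128152018014, 'k1': -0.051606635847274054, 'T_tool_cam': array([[ 9.99999194e-01, -1.26725174e-03,  8.08220264e-05,
        -8.37873142e-04],
       [ 3.99283219e-04,  2.53381695e-01, -9.67366299e-01,
        -1.71565169e-01],
       [ 1.20541780e-03,  9.67365552e-01,  2.53381997e-01,
         7.22871067e-02],
       [ 0.00000000e+00,  0.00000000e+00,  0.00000000e+00,
         1.00000000e+00]])}
0.0188
```

View pics/side0.png

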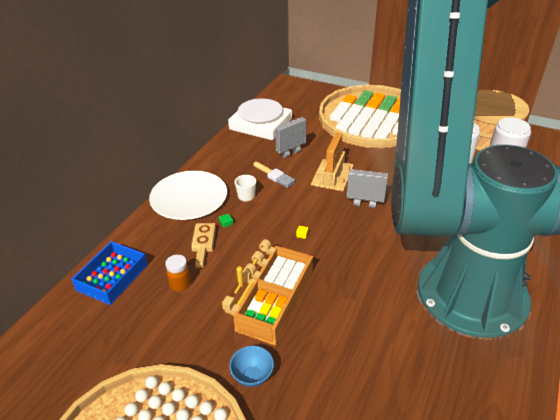

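View pics/top0.png

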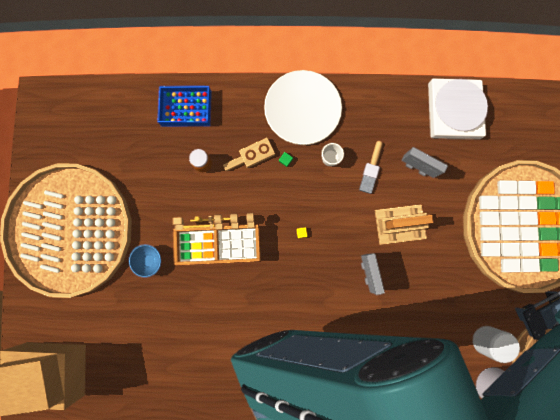

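View pics/wrist0.png

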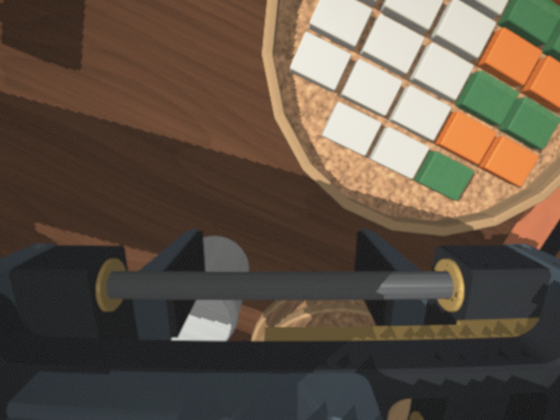

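```bash
cat > h.py <<'E'
import numpy as np, cv2
from scipy.spatial.transform import Rotation as Ro
from station import sense, viewer, r
def T(name,st=None):
    c=viewer.calibration(name); M=np.eye(4)
    if name!='wrist':
        M[:3,:3]=Ro.from_euler('xyz',c['attitude']).as_matrix(); M[:3,3]=c['origin']
    else:
        st=st or sense(); W=np.eye(4); W[:3,:3]=Ro.from_euler('xyz',st['eef_rot']).as_matrix(); W[:3,3]=st['position']; M=W@c['T_tool_cam']
    return c,M
def proj(name,P,st=None):
    c,M=T(name,st); P=np.atleast_2d(P).astype(float); q=(P-M[:3,3])@M[:3,:3]
    a=q[:,0]/-q[:,2]; b=-q[:,1]/-q[:,2]; s=1+c['k1']*(a*a+b*b)
    return np.c_[c['fx']*a*s+c['cx'], c['fy']*b*s+c['cy']]
def ray(name,uv,st=None):
    c,M=T(name,st); u=(uv[0]-c['cx'])/c['fx']; v=(uv[1]-c['cy'])/c['fy']
    a,b=u,v
    for _ in range(20):
        s=1+c['k1']*(a*a+b*b); a,b=u/s,v/s
    d=M[:3,:3]@np.array([a,-b,-1]); return M[:3,3],d/np.linalg.norm(d)
def onz(name,uv,z,st=None):
    o,d=ray(name,uv,st); return o+d*(z-o[2])/d[2]
def crop(name,box,k,out,im=None):
    im=viewer.grab_frame(name) if im is None else im
    x0,y0,x1,y1=box
    cv2.imwrite(out,cv2.cvtColor(cv2.resize(im[y0:y1,x0:x1],None,fx=k,fy=k,interpolation=cv2.INTER_CUBIC),cv2.COLOR_RGB2BGR)); return im
E
python3 - <<'E'
import cv2
for n,b,k,o in [("top",(160,205,270,275),7,"tbox"),("top",(350,190,450,265),7,"track"),("side",(210,225,330,345),5,"sbox"),("side",(295,120,395,220),6,"srack")]:
    im=cv2.imread(f"pics/{n}0.png"); x0,y0,x1,y1=b
    cv2.imwrite(f"pics/{o}.png",cv2.resize(im[y0:y1,x0:x1],None,fx=k,fy=k,interpolation=cv2.INTER_CUBIC))
E
```

```text
(no output)
```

View pics/tbox.png

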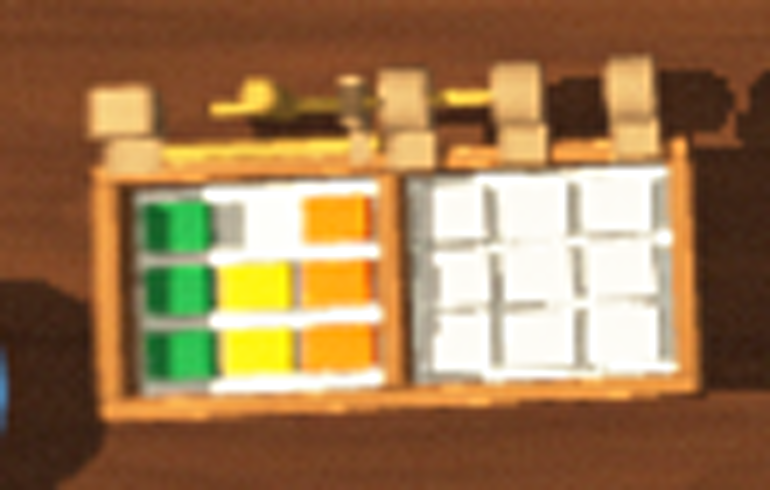

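View pics/track.png

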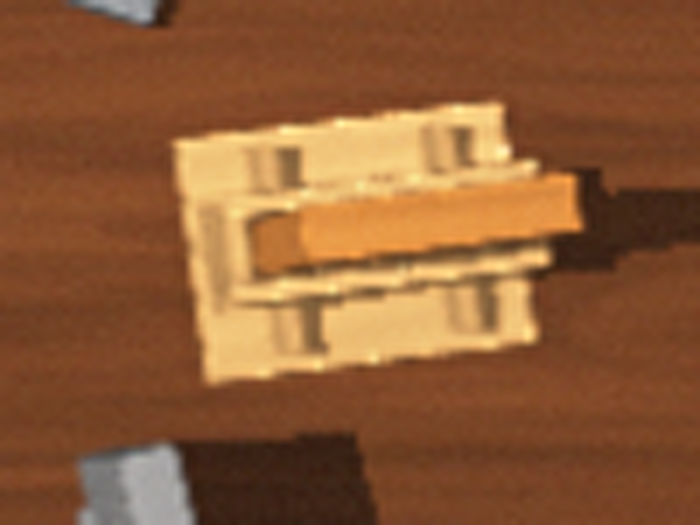

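View pics/sbox.png

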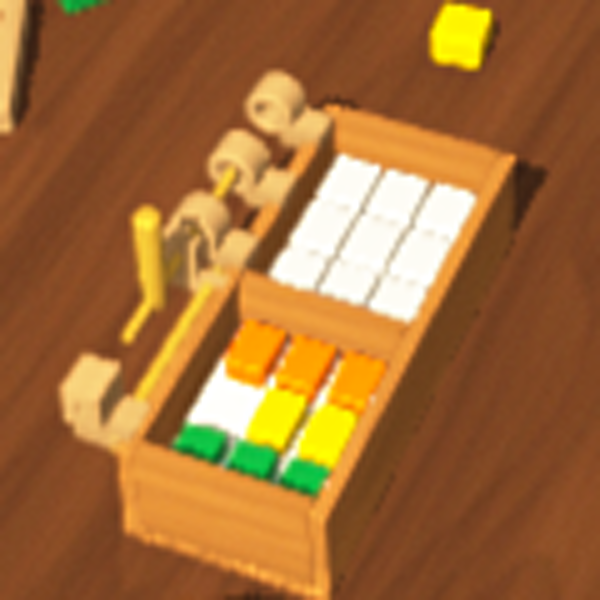

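View pics/srack.png

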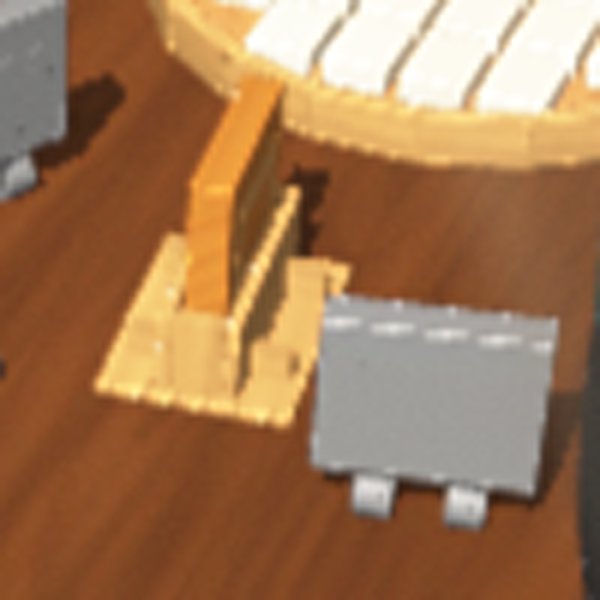

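```bash
cat > fit.py <<'E'
from h import *
from scipy.optimize import least_squares
def px(p,o,k): return np.array([o[0]+(p[0]+.5)/k-.5,o[1]+(p[1]+.5)/k-.5])
def fit(pts,obs,x0):
    # pts local xyz ; obs list of (cam,idx,uv)
    def pose(x): 
        R=Ro.from_euler('z',x[2]).as_matrix(); return pts@R.T+np.array([x[0],x[1],0])
    def f(x):
        W=pose(x); return np.concatenate([proj(n,W[i])[0]-uv for n,i,uv in obs])
    s=least_squares(f,x0,loss='soft_l1'); return s.x,f(s.x).reshape(-1,2),pose(s.x)
E
python3 - <<'E'
from fit import *
b=np.array([[-20,186,65],[-20,-70,65],[-130,-70,65],[-130,186,65],[0,-58,91],[0,-38,91],[0,-10,91],[0,10,91],[0,38,91],[0,58,91]])/1e3
t=[(95,170),(685,142),(697,385),(103,412)]; s=[(125,452),(337,107),(515,157),(318,515)]
obs=[("top",i,px(p,(160,205),7)) for i,p in enumerate(t)]+[("side",i,px(p,(210,225),5)) for i,p in enumerate(s)]
print(onz("top",(215,235),.065))
for sub in (obs,obs[:4],obs[4:]):
    x,e,W=fit(b,sub,[.35,.2,0]); print(x); print(e.round(1).tolist())
# rack base corners z? base thickness 6 top
k=np.array([[55,75,6],[55,-75,6],[-55,-75,6],[-55,75,6]])/1e3
t=[(172,142),(503,102),(537,342),(208,382)]
s=[(270,425),(96,385)]
obs=[("top",i,px(p,(350,190),7)) for i,p in enumerate(t)]
x,e,W=fit(k,obs,[.4,-.25,0]); print(x,e.round(1).tolist())
print(((proj("side",W)-[295,120])*6).round())
# lid top quad
q=[(300,210),(578,172),(585,230),(303,262)]
for p in q: print(onz("top",px(p,(350,190),7),.134).round(4))
for p in [(245,75),(283,80),(235,190),(193,185)]: print(onz("side",px(p,(295,120),6),.134).round(4))
E
```

```text
[0.48336096 0.24525958 0.065     ]
[0.53378571 0.18829565 0.05148877]
[[-0.2, -1.1], [0.3, -0.9], [0.1, 1.2], [-0.4, 1.0], [-1.5, -0.7], [-1.3, -0.8], [0.9, 0.1], [1.9, 1.0]]
[0.53414966 0.18853048 0.05549263]
[[-0.2, -1.0], [0.2, -1.2], [0.2, 0.9], [-0.3, 1.1]]
[0.53357066 0.18810488 0.04671333]
[[-1.7, -0.8], [-1.1, -0.7], [1.0, 0.3], [1.6, 1.1]]
[ 0.52304622 -0.32952071  0.123138  ] [[0.6, -0.2], [-0.5, -0.0], [-0.3, 0.1], [0.2, 0.2]]
[[100. 382.]
 [173. 233.]
 [357. 266.]
 [294. 419.]]
[ 0.5267 -0.2711  0.134 ]
[ 0.5428 -0.3876  0.134 ]
[ 0.5189 -0.3898  0.134 ]
[ 0.5054 -0.2719  0.134 ]
[ 0.5446 -0.3835  0.134 ]
[ 0.5238 -0.3874  0.134 ]
[ 0.5079 -0.2766  0.134 ]
[ 0.5296 -0.2717  0.134 ]
```

Call:
play_rows(targets=[{"dr": [0,-1,0],"travel": [0.3,-0.4,0],"jaw": 1},{"dr": [0,-1,0],"travel": [0.3,-0.4,0],"jaw": 1},{"dr": [0,-1,0],"travel": [0,-0.4,0.3],"jaw": 1},{"dr": [0,-1,0],"travel": [0,-0.4,0.5],"jaw": 1},{"dr": [0,-1,0],"travel": [0,-0.2,0.6],"jaw": 1},{"dr": [0,-1,0],"travel": [0,0,0.7],"jaw": 1},{"dr": [0,-1,0],"travel": [0,0,0.8],"jaw": 1},{"dr": [0,-1,0],"travel": [0,0,0.8],"jaw": 1},{"dr": [0,-1,0],"travel": [0,0,0.8],"jaw": 1},{"dr": [0,-1,0],"travel": [0,0,0.8],"jaw": 1}])

```text
clock: 0.98
position: [0.4201, -0.4837, 0.2859]
eef_rot: [-1.567, 0.003, -0.239]
contact_force: [1.0, -0.2, 0.4]
finger_gap: 1.003
```

Call:
play_rows(targets=[{"dr": [0,-1,0],"travel": [0.3,0,0.9],"jaw": 1},{"dr": [0,-1,0],"travel": [0.3,0,0.9],"jaw": 1},{"dr": [0,-1,0],"travel": [0.3,0,0.9],"jaw": 1},{"dr": [0,0,0],"travel": [0.3,0,0.9],"jaw": 1},{"dr": [0,0,0],"travel": [0.3,0,0.9],"jaw": 1},{"dr": [0,0,0],"travel": [0.3,0,0.9],"jaw": 1},{"dr": [0,0,0],"travel": [0.3,0,0.9],"jaw": 1},{"dr": [0,0,0],"travel": [0.3,0,0.9],"jaw": 1},{"dr": [0,0,0],"travel": [0.3,0,0.9],"jaw": 1},{"dr": [0,0,0],"travel": [0.3,0,0.9],"jaw": 1}])

```text
clock: 1.82
position: [0.5468, -0.1097, 0.2865]
eef_rot: [-1.565, 0.003, 0.041]
contact_force: [0.3, -0.5, 0.0]
finger_gap: 0.998
```

Call:
play_rows(targets=[{"dr": [0,0,0],"travel": [0,0,0.9],"jaw": 1},{"dr": [0,0,0],"travel": [-0.1,0,0.9],"jaw": 1},{"dr": [0,0,0],"travel": [-0.1,0,0.9],"jaw": 1},{"dr": [0,0,0],"travel": [-0.1,0,0.9],"jaw": 1},{"dr": [0,0,0],"travel": [0,0,0.9],"jaw": 1},{"dr": [0,0,0],"travel": [0,0,0.6],"jaw": 1},{"dr": [0,0,0],"travel": [0,0,0],"jaw": 1},{"dr": [0,0,0],"travel": [0,0,0],"jaw": 1}])

```text
clock: 2.48
position: [0.5238, 0.1099, 0.2872]
eef_rot: [-1.565, 0.003, 0.047]
contact_force: [0.5, 0.5, -0.7]
finger_gap: 0.995
```

Run:
```python
from h import *
s=sense(); print(s['position'],s['eef_rot'])
im=crop("wrist",(0,0,560,420),1,"pics/w1.png")
crop("wrist",(160,0,440,210),2.8,"pics/w1c.png",im)
```

```text
[0.5238368  0.1099366  0.28721917] [-1.56459117  0.00263567  0.04743368]
```

View pics/w1.png

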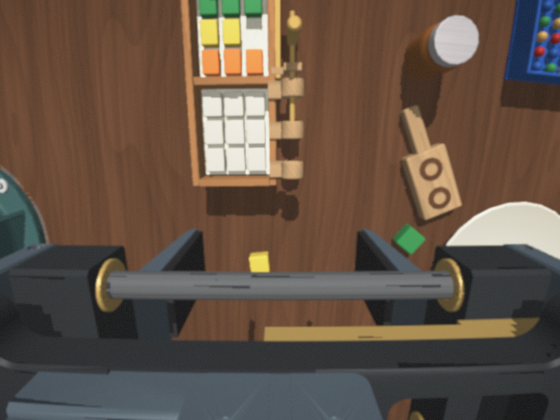

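Run:
```python
import cv2
im=cv2.imread("pics/w1.png")
cv2.imwrite("pics/w1d.png",cv2.resize(im[0:200,180:320],None,fx=4,fy=4,interpolation=cv2.INTER_CUBIC)[:, :][0:800][:600*800])
a=cv2.resize(im[0:100,180:320],None,fx=5.5,fy=5.5,interpolation=cv2.INTER_CUBIC); cv2.imwrite("pics/w1a.png",a)
a=cv2.resize(im[95:195,180:320],None,fx=5.5,fy=5.5,interpolation=cv2.INTER_CUBIC); cv2.imwrite("pics/w1b.png",a)
```

```text
(no output)
```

View pics/w1a.png

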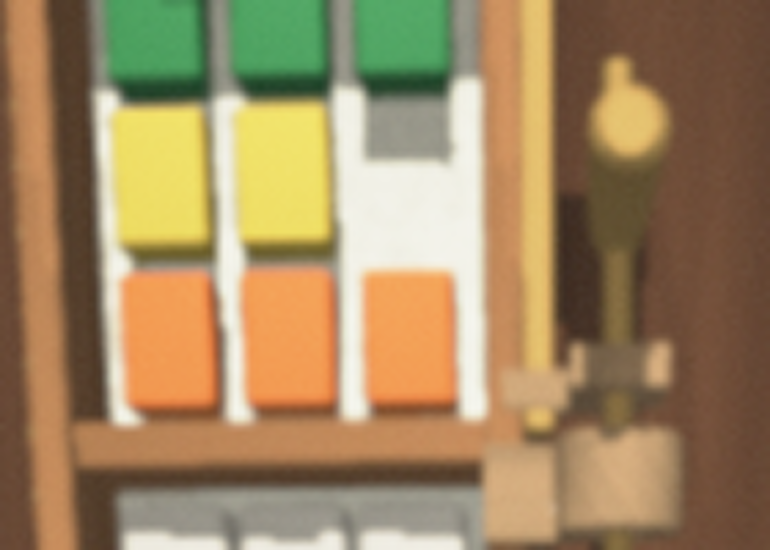

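View pics/w1b.png

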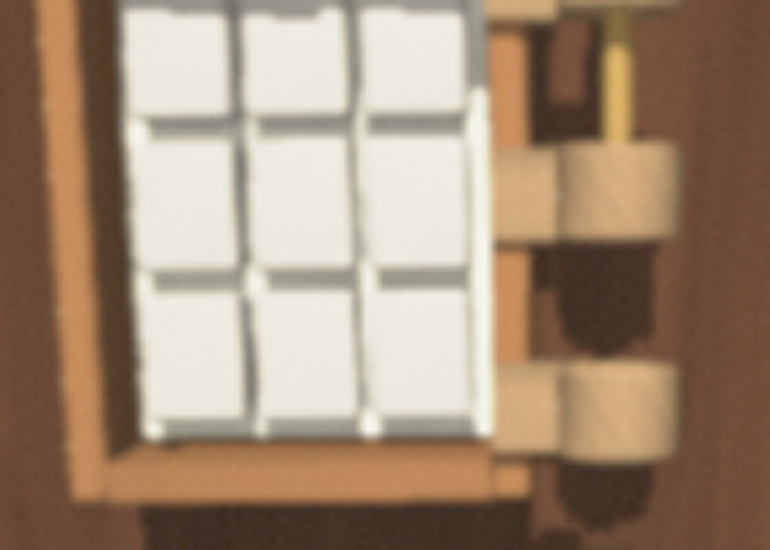

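Run:
```python
from fit import *
A=lambda x,y:px((x,y),(180,0),5.5)
B=lambda x,y:px((x,y),(180,95),5.5)
for n,p in (("+48",A(619,480)),("0",B(619,193)),("-48",B(619,412))):
    print(n,"x",onz("wrist",p,.077).round(4),"y",onz("wrist",p,.091).round(4))
print("edges", [onz("wrist",p,.077)[0].round(4) for p in (A(558,480),A(681,480),B(558,412),B(679,412))])
print("knob",onz("wrist",A(629,120),.135).round(4))
print("rim", [onz("wrist",p,.065).round(4) for p in (B(530,495),B(72,495))])
```

```text
+48 x [0.5329 0.2387 0.077 ] y [0.5325 0.2366 0.091 ]
0 x [0.5357 0.1894 0.077 ] y [0.5352 0.1891 0.091 ]
-48 x [0.5385 0.141  0.077 ] y [0.5379 0.1424 0.091 ]
edges [np.float64(0.5198), np.float64(0.5462), np.float64(0.5246), np.float64(0.5522)]
knob [0.5296 0.2904 0.135 ]
rim [array([0.519, 0.119, 0.065]), array([0.4095, 0.1139, 0.065 ])]
```

Call:
play_rows(targets=[{"dr": [-0.07,-0.09,0],"travel": [0.07,0,0.9],"jaw": 1},{"dr": [0,0,0],"travel": [0.07,0,0.9],"jaw": 1},{"dr": [0,0,0],"travel": [0.07,0.4,0.9],"jaw": 1},{"dr": [0,0,0],"travel": [0.07,0.6,0.9],"jaw": 1},{"dr": [0,0,0],"travel": [0.08,0.6,0.9],"jaw": 1},{"dr": [0,0,0],"travel": [0,0.5,0],"jaw": 1},{"dr": [0,0,0],"travel": [0,0,0],"jaw": 1},{"dr": [0,0,0],"travel": [0,0,0],"jaw": 1}])

```text
clock: 3.2
position: [0.5336, 0.2872, 0.2028]
eef_rot: [-1.571, -0.001, 0.043]
contact_force: [0.4, -0.2, 0.2]
finger_gap: 0.996
```

Call:
play_rows(targets=[{"dr": [0,-0.14,0],"travel": [-0.09,0.5,0.09],"jaw": 1},{"dr": [0,0,0],"travel": [0,0.6,0],"jaw": 1},{"dr": [0,0,0],"travel": [0,0.6,0],"jaw": 1},{"dr": [0,0,0],"travel": [0,0.6,0],"jaw": 1},{"dr": [0,0,0],"travel": [0,0.3,0],"jaw": 1},{"dr": [0,0,0],"travel": [0,0,0],"jaw": 1},{"dr": [0,0,0],"travel": [0,0,0],"jaw": 1}])

```text
clock: 3.78
position: [0.5376, 0.2838, 0.1052]
eef_rot: [-1.568, -0.011, 0.046]
contact_force: [0.3, 1.1, -0.1]
finger_gap: 0.998
```

Run:
```python
from h import *
s=sense(); print(s['position'],s['eef_rot'])
crop("top",(130,170,280,280),5,"pics/t2.png")
im=crop("side",(180,200,330,320),5,"pics/s2.png")
```

```text
[0.53758768 0.28382312 0.10523445] [-1.56797157 -0.01055092  0.04612405]
```

View pics/s2.png

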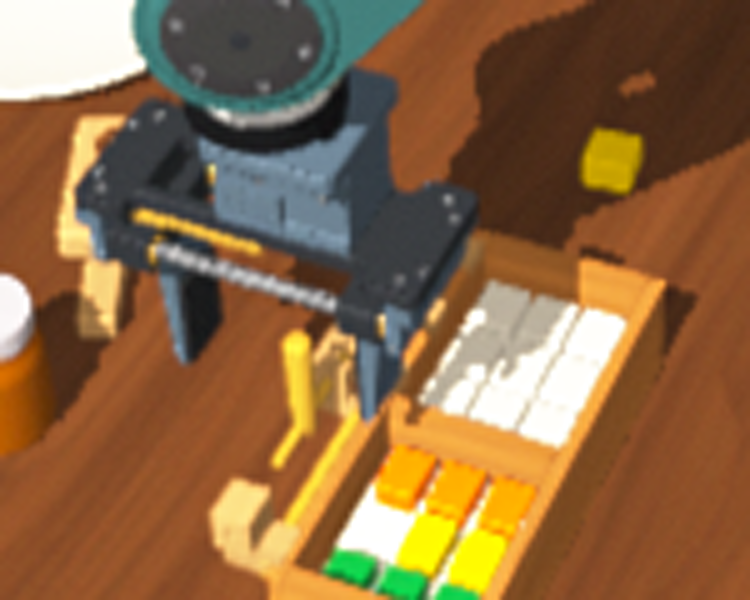

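View pics/t2.png

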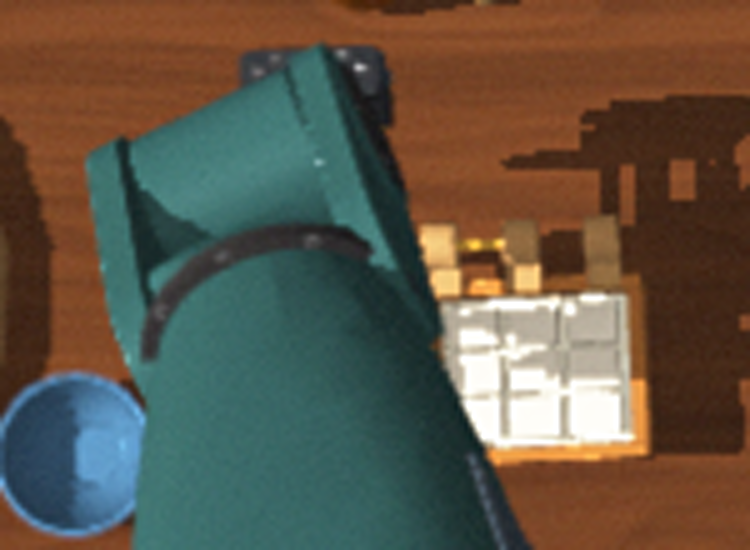

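Run:
```python
from h import *
for P in ([.5297,.2905,.135],[.5297,.2905,.080],[.5376,.2838,.1052]): print(((proj("side",P)[0]-[180,200]+.5)*5-.5).round(), ((proj("top",P)[0]-[130,170]+.5)*5-.5).round())
```

```text
[296. 342.] [332. 240.]
[304. 418.] [349. 247.]
[293. 370.] [353. 231.]
```

Call:
play_rows(targets=[{"dr": [-0.03,-0.1,0.12],"travel": [-0.19,0.1,0.18],"jaw": 1},{"dr": [0,0,0],"travel": [0,0.05,0],"jaw": 1},{"dr": [0,0,0],"travel": [0,0,0],"jaw": 1}])

```text
clock: 4.13
position: [0.5309, 0.2924, 0.1028]
eef_rot: [-1.568, -0.004, 0.056]
contact_force: [-0.7, 0.1, 0.0]
finger_gap: 0.999
```

Call:
play_rows(targets=[{"dr": [0,0,0],"travel": [-0.03,0.14,0],"jaw": 1},{"dr": [0,0,0],"travel": [0,0,0],"jaw": 1},{"dr": [0,0,0],"travel": [0,0,0],"jaw": -1},{"dr": [0,0,0],"travel": [0,0,0],"jaw": -1},{"dr": [0,0,0],"travel": [0,0,0],"jaw": -1},{"dr": [0,0,0],"travel": [0,0,0],"jaw": -1},{"dr": [0,0,0],"travel": [0,0,0],"jaw": -1},{"dr": [0,0,0],"travel": [0,0,0],"jaw": -1},{"dr": [0,0,0],"travel": [0,0,0],"jaw": -1},{"dr": [0,0,0],"travel": [0,0,0],"jaw": -1}], newtons=15)

```text
clock: 4.97
position: [0.5298, 0.293, 0.0975]
eef_rot: [-1.568, -0.006, 0.057]
contact_force: [-0.2, -0.5, 0.2]
finger_gap: 0.444
```

Call:
play_rows(targets=[{"dr": [0,0,0],"travel": [0,0,0],"jaw": -1},{"dr": [0,0,0],"travel": [0,0,0],"jaw": -1},{"dr": [0,0,0],"travel": [0,0,0],"jaw": -1},{"dr": [0,0,0],"travel": [0,0,0],"jaw": -1},{"dr": [0,0,0],"travel": [0,0,0],"jaw": -1},{"dr": [0,0,0],"travel": [0,0,0],"jaw": -1}])

```text
clock: 5.47
position: [0.5288, 0.2928, 0.0975]
eef_rot: [-1.569, -0.003, 0.056]
contact_force: [1.6, 0.2, 0.5]
finger_gap: 0.146
```

Call:
play_rows(targets=[{"dr": [0,0,0],"travel": [0,0,0.2],"jaw": -1},{"dr": [0,0,0],"travel": [0,0,0.2],"jaw": -1},{"dr": [0,0,0],"travel": [0,0,0.2],"jaw": -1},{"dr": [0,0,0],"travel": [0,0,0.2],"jaw": -1},{"dr": [0,0,0],"travel": [0,0,0],"jaw": -1}], newtons=25)

```text
clock: 5.88
position: [0.5269, 0.3278, 0.0975]
eef_rot: [-1.569, -0.003, 0.056]
contact_force: [0.1, -0.7, 1.8]
finger_gap: 0.145
```

Call:
play_rows(targets=[{"dr": [0,0,0],"travel": [0,0,0.08],"jaw": -1},{"dr": [0,0,0],"travel": [0,0,0.08],"jaw": -1},{"dr": [0,0,0],"travel": [0,0,0.08],"jaw": -1}])

```text
clock: 6.13
position: [0.5264, 0.3338, 0.0968]
eef_rot: [-1.578, -0.001, 0.06]
contact_force: [7.4, -33.0, 9.6]
finger_gap: 0.144
```

Call:
play_rows(targets=[{"dr": [0,0,0],"travel": [0,0,0],"jaw": -1},{"dr": [0,0,0],"travel": [0,0,0],"jaw": -1},{"dr": [0,0,0],"travel": [0,0,0],"jaw": 0},{"dr": [0,0,0],"travel": [0,0,0],"jaw": 0.0},{"dr": [0,0,0],"travel": [0,0,0],"jaw": 0.0},{"dr": [0,0,0],"travel": [0,0,0],"jaw": 0.0},{"dr": [0,0,0],"travel": [0,0,0],"jaw": 0}])

```text
clock: 6.72
position: [0.5268, 0.3339, 0.0971]
eef_rot: [-1.579, -0.002, 0.06]
contact_force: [-0.5, 0.8, 1.3]
finger_gap: 0.475
```

Call:
play_rows(targets=[{"dr": [0.09,0,0],"travel": [0,-0.5,0],"jaw": 0.2},{"dr": [0,0,0],"travel": [0,-0.8,0],"jaw": 0.2},{"dr": [0,0,0],"travel": [0,-0.9,0],"jaw": 0.2},{"dr": [0,0,0],"travel": [0,-0.9,0],"jaw": 0.2},{"dr": [0,0,0],"travel": [0,-0.9,-0.3],"jaw": 0.2},{"dr": [0,0,0],"travel": [0,-0.9,-0.8],"jaw": 0.2},{"dr": [0,0,0],"travel": [0,0,-0.9],"jaw": 0.2},{"dr": [0,0,0],"travel": [0,0,-0.9],"jaw": 0.2},{"dr": [0,0,0],"travel": [0,0,-0.9],"jaw": 0.2},{"dr": [0,0,0],"travel": [0,0,-0.7],"jaw": 0.2}])

```text
clock: 7.55
position: [0.5368, 0.1576, 0.2979]
eef_rot: [-1.572, -0.004, 0.069]
contact_force: [1.0, 0.0, 0.7]
finger_gap: 0.599
```

Call:
play_rows(targets=[{"dr": [0,0,0],"travel": [0,0,0],"jaw": 0.2},{"dr": [0,0,0],"travel": [0,0,0],"jaw": 0.2}])

```text
clock: 7.72
position: [0.5371, 0.1532, 0.2986]
eef_rot: [-1.572, -0.005, 0.064]
contact_force: [0.5, 0.6, -0.4]
finger_gap: 0.602
```

Run:
```python
from h import *
s=sense(); print(s['position'],s['eef_rot'],s['clock'])
im=crop("wrist",(0,0,560,420),1,"pics/w3.png")
im=crop("side",(180,200,330,320),5,"pics/s3.png")
```

```text
[0.53706112 0.15320585 0.29864123] [-1.57179885 -0.00521865  0.06429288] 7.7167
```

View pics/w3.png

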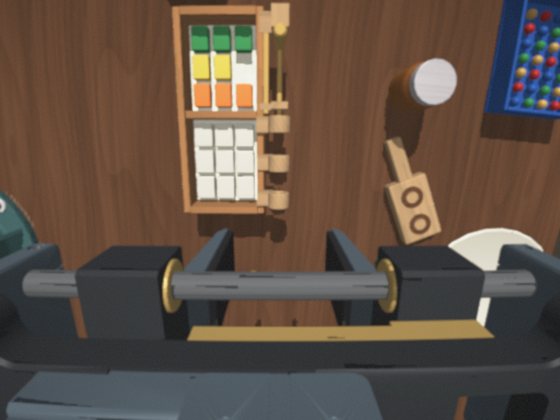

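View pics/s3.png

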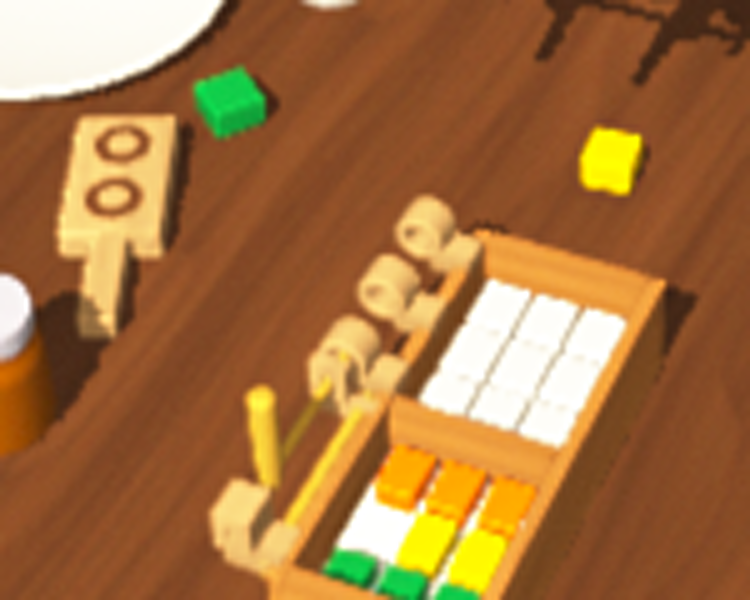

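Both gaps look clear and the knob stands beside the keeper (knob in the wrist picture near (280,29), gaps near rows 143 and 182). I'll re-measure box and knob from this picture.

Run:
```python
import cv2
im=cv2.imread("pics/w3.png")
for n,y in (("a",0),("b",100)):
    cv2.imwrite(f"pics/w3{n}.png",cv2.resize(im[y:y+115,210:310],None,fx=5,fy=5,interpolation=cv2.INTER_CUBIC))
```

```text
(no output)
```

View pics/w3a.png

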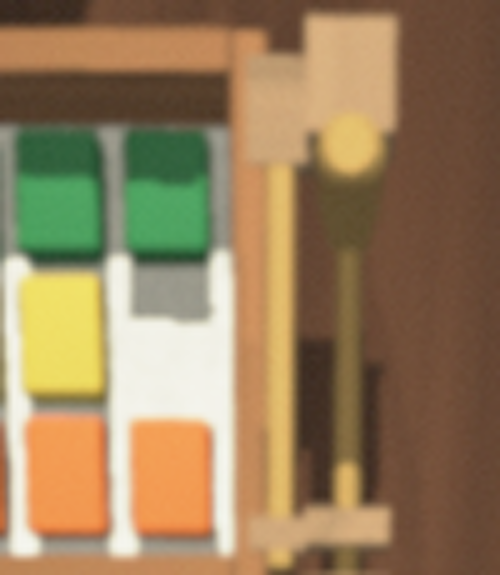

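View pics/w3b.png

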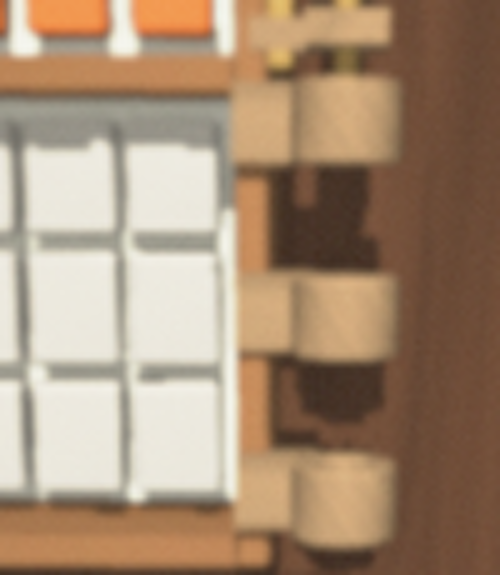

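Run:
```python
from fit import *
A=lambda x,y:px((x,y),(210,0),5)
B=lambda x,y:px((x,y),(210,100),5)
for n,p in (("+48",B(349,121)),("0",B(346.5,317)),("-48",B(344,510))):
    print(n,"x",onz("wrist",p,.077).round(4),"y",onz("wrist",p,.091).round(4))
print("knob",onz("wrist",A(351,144),.135).round(4))
print("keeper near edge top",onz("wrist",A(348,130),.089).round(4))
```

```text
+48 x [0.533  0.2391 0.077 ] y [0.533  0.2386 0.091 ]
0 x [0.5356 0.1905 0.077 ] y [0.5355 0.1918 0.091 ]
-48 x [0.5383 0.1398 0.077 ] y [0.5381 0.1429 0.091 ]
knob [0.527 0.33  0.135]
keeper near edge top [0.5255 0.347  0.089 ]
```

Call:
play_rows(targets=[{"dr": [0,-0.3,0],"travel": [-0.1,0,-0.9],"jaw": 1},{"dr": [0,-0.3,0],"travel": [-0.1,0,-0.9],"jaw": 1},{"dr": [0,-0.1,0],"travel": [-0.1,0,-1],"jaw": 1},{"dr": [0,0,0],"travel": [-0.1,0,-1],"jaw": 1},{"dr": [0,0,0],"travel": [-0.1,0,-1],"jaw": 1},{"dr": [0,0,0],"travel": [-0.1,0,-1],"jaw": 1},{"dr": [0,0,0],"travel": [-0.1,0,-1],"jaw": 1},{"dr": [0,0,0],"travel": [-0.1,0,-1],"jaw": 1},{"dr": [0,0,0],"travel": [-0.1,0,-1],"jaw": 1},{"dr": [0,0,0],"travel": [-0.1,0,-1],"jaw": 1}])

```text
clock: 8.65
position: [0.5505, -0.2384, 0.2972]
eef_rot: [-1.57, -0.005, 0.154]
contact_force: [0.7, 0.4, 0.1]
finger_gap: 1.002
```

Call:
play_rows(targets=[{"dr": [0,0,0],"travel": [-0.1,0,-1],"jaw": 1},{"dr": [0,0,0],"travel": [-0.1,0,-1],"jaw": 1},{"dr": [0,0,0],"travel": [-0.1,0,-1],"jaw": 1},{"dr": [0,0,0],"travel": [-0.1,0,-1],"jaw": 1},{"dr": [0,0,0],"travel": [-0.1,0,-1],"jaw": 1},{"dr": [0,0,0],"travel": [-0.1,0,-0.5],"jaw": 1},{"dr": [0,0,0],"travel": [0,0,0],"jaw": 1},{"dr": [0,0,0],"travel": [0,0,0],"jaw": 1}])

```text
clock: 9.32
position: [0.5673, -0.4699, 0.2922]
eef_rot: [-1.567, -0.004, 0.159]
contact_force: [-0.3, 0.9, 0.1]
finger_gap: 1.001
```

Run:
```python
from h import *
s=sense(); print(s['position'],s['eef_rot'],s['clock'])
im=crop("wrist",(0,0,560,420),1,"pics/w4.png")
```

```text
[ 0.56730221 -0.46986987  0.29217618] [-1.56715516 -0.0040878   0.15919423] 9.3167
```

View pics/w4.png

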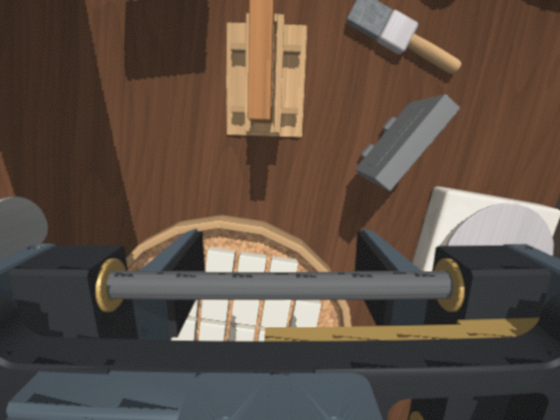

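Call:
play_rows(targets=[{"dr": [0,0.35,0],"travel": [-0.7,-0.2,0.8],"jaw": 1},{"dr": [0,0,0],"travel": [-0.3,-0.2,0.8],"jaw": 1},{"dr": [0,0,0],"travel": [0,0,0],"jaw": 1},{"dr": [0,0,0],"travel": [0,0,0],"jaw": 1}])

```text
clock: 9.7
position: [0.5197, -0.4047, 0.305]
eef_rot: [-1.563, -0.001, 0.133]
contact_force: [0.1, 0.9, -1.6]
finger_gap: 0.998
```

Run:
```python
from h import *
s=sense(); print(s['position'],s['eef_rot'],s['clock'])
im=crop("wrist",(0,0,560,420),1,"pics/w5.png")
crop("wrist",(210,0,360,200),4,"pics/w5c.png",im)
crop("wrist",(230,0,330,115),5,"pics/w5a.png",im)
crop("wrist",(230,100,330,215),5,"pics/w5b.png",im)
```

```text
[ 0.5196878  -0.40470153  0.30502612] [-1.56277779e+00 -9.24657366e-04  1.33071493e-01] 9.7
```

View pics/w5c.png

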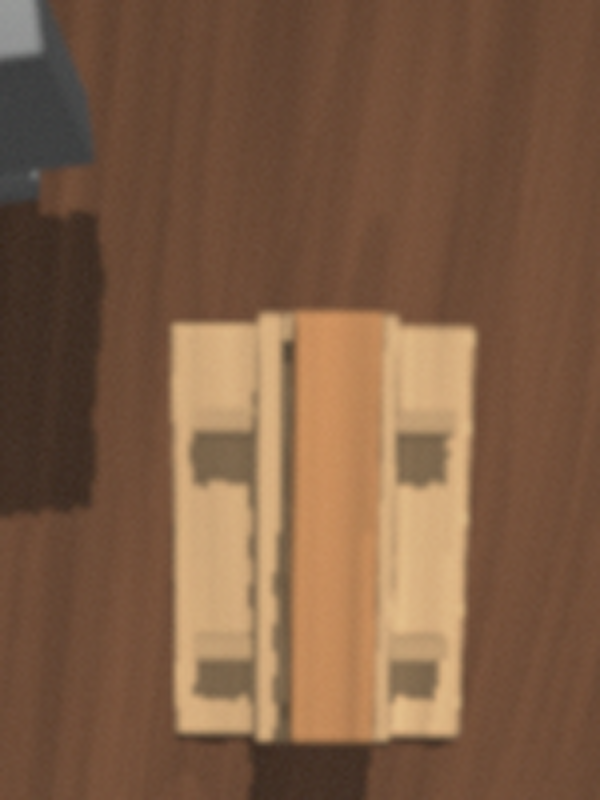

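Run:
```python
from fit import *
C=lambda x,y:px((x,y),(210,0),4)
for p in ((295,312),(384,312),(375,742),(292,742)): print(onz("wrist",C(*p),.134).round(4))
print('walls')
for p in ((259,314),(397,316),(388,740),(256,742)): print(onz("wrist",C(*p),.056).round(4))
print('base')
b=np.array([onz("wrist",C(*p),.006) for p in ((171,324),(476,327),(460,738),(177,737))]); print(b.round(4),b.mean(0))
```

```text
[ 0.5073 -0.273   0.134 ]
[ 0.5306 -0.2698  0.134 ]
[ 0.5456 -0.3838  0.134 ]
[ 0.5221 -0.387   0.134 ]
walls
[ 0.4949 -0.2612  0.056 ]
[ 0.5395 -0.2557  0.056 ]
[ 0.5579 -0.3937  0.056 ]
[ 0.5122 -0.4006  0.056 ]
base
[[ 0.4618 -0.2602  0.006 ]
 [ 0.572  -0.2461  0.006 ]
 [ 0.5913 -0.3962  0.006 ]
 [ 0.4815 -0.4107  0.006 ]] [ 0.52664358 -0.32830383  0.006     ]
```

Call:
play_rows(targets=[{"dr": [-0.09,0,0],"travel": [0.21,0.3,0.9],"jaw": 1},{"dr": [0,0,0],"travel": [0.21,0.6,0.97],"jaw": 1},{"dr": [0,0,0],"travel": [0,0.7,0],"jaw": 1},{"dr": [0,0,0],"travel": [0,0.7,0],"jaw": 1},{"dr": [0,0,0],"travel": [0,0.7,0],"jaw": 1},{"dr": [0,0,0],"travel": [0,0,0],"jaw": 1},{"dr": [0,0,0],"travel": [0,0,0],"jaw": 1}])

```text
clock: 10.33
position: [0.5331, -0.3239, 0.1846]
eef_rot: [-1.575, -0.006, 0.14]
contact_force: [0.9, -1.2, 0.1]
finger_gap: 1.0
```

Call:
play_rows(targets=[{"dr": [0.05,0.11,0.07],"travel": [-0.18,0.2,-0.09],"jaw": 1},{"dr": [0,0,0],"travel": [0,0.4,0],"jaw": 1},{"dr": [0,0,0],"travel": [0,0.4,0],"jaw": 1},{"dr": [0,0,0],"travel": [0,0.4,0],"jaw": 1},{"dr": [0,0,0],"travel": [0,0.3,0],"jaw": 1},{"dr": [0,0,0],"travel": [0,0,0],"jaw": 1},{"dr": [0,0,0],"travel": [0,0,0],"jaw": 1}])

```text
clock: 10.92
position: [0.5302, -0.3342, 0.1223]
eef_rot: [-1.578, -0.007, 0.127]
contact_force: [-0.9, -0.2, 0.9]
finger_gap: 1.002
```

Call:
play_rows(targets=[{"dr": [0.08,-0.03,0.08],"travel": [-0.08,0.2,0.15],"jaw": 1},{"dr": [0,0,0],"travel": [0,0.2,0],"jaw": 1},{"dr": [0,0,0],"travel": [0,0.2,0],"jaw": 1},{"dr": [0,0,0],"travel": [0,0.1,0],"jaw": 1},{"dr": [0,0,0],"travel": [0,0,0],"jaw": 1},{"dr": [0,0,0],"travel": [0,0,0],"jaw": 1}])

```text
clock: 11.42
position: [0.5272, -0.3293, 0.0945]
eef_rot: [-1.572, -0.002, 0.129]
contact_force: [0.9, -0.0, 0.2]
finger_gap: 0.999
```

Call:
play_rows(targets=[{"dr": [0,0,0],"travel": [0,0,0],"jaw": -1},{"dr": [0,0,0],"travel": [0,0,0],"jaw": -1},{"dr": [0,0,0],"travel": [0,0,0],"jaw": -1},{"dr": [0,0,0],"travel": [0,0,0],"jaw": -1},{"dr": [0,0,0],"travel": [0,0,0],"jaw": -1},{"dr": [0,0,0],"travel": [0,0,0],"jaw": -1},{"dr": [0,0,0],"travel": [0,0,0],"jaw": -1},{"dr": [0,0,0],"travel": [0,0,0],"jaw": -1},{"dr": [0,0,0],"travel": [0,0,0],"jaw": -1},{"dr": [0,0,0],"travel": [0,0,0],"jaw": -1}], newtons=30)

```text
clock: 12.25
position: [0.5279, -0.3298, 0.0957]
eef_rot: [-1.574, -0.003, 0.129]
contact_force: [-0.6, 0.1, -0.3]
finger_gap: 0.299
```

Call:
play_rows(targets=[{"dr": [0,0,0],"travel": [0,0,0],"jaw": -1},{"dr": [0,0,0],"travel": [0,0,0],"jaw": -1},{"dr": [0,0,0],"travel": [0,0,0],"jaw": -1},{"dr": [0,0,0],"travel": [0,0,0],"jaw": -1},{"dr": [0,0,0],"travel": [0,0,0],"jaw": -1},{"dr": [0,0,0],"travel": [0,0,0],"jaw": -1}], newtons=40)

```text
clock: 12.75
position: [0.5271, -0.3297, 0.0955]
eef_rot: [-1.573, -0.002, 0.129]
contact_force: [-1.4, -1.2, 1.0]
finger_gap: 0.257
```

Call:
play_rows(targets=[{"dr": [0,0,0],"travel": [0,-0.3,0],"jaw": -1},{"dr": [0,0,0],"travel": [0,-0.4,0],"jaw": -1},{"dr": [0,0,0],"travel": [0,-0.4,0],"jaw": -1}])

```text
clock: 13.0
position: [0.5252, -0.3281, 0.1383]
eef_rot: [-1.569, 0.003, 0.129]
contact_force: [-0.2, -0.5, -2.0]
finger_gap: 0.257
```

Call:
play_rows(targets=[{"dr": [0,0,0],"travel": [0,-0.4,0],"jaw": -1},{"dr": [0,0,0],"travel": [0,-0.5,0],"jaw": -1},{"dr": [0,0,0],"travel": [0,-0.6,0],"jaw": -1},{"dr": [0,0,0],"travel": [0,-0.7,0],"jaw": -1},{"dr": [0,0,0],"travel": [0,-0.6,0],"jaw": -1},{"dr": [0,0,0],"travel": [0,-0.6,0],"jaw": -1},{"dr": [0,0,0],"travel": [0,0,0],"jaw": -1}])

```text
clock: 13.58
position: [0.5258, -0.3275, 0.2883]
eef_rot: [-1.57, -0.001, 0.13]
contact_force: [0.0, -0.6, -1.5]
finger_gap: 0.263
```

Call:
play_rows(targets=[{"dr": [0,0.4,0],"travel": [0.08,0,0.5],"jaw": -1},{"dr": [0,0.4,0],"travel": [0.08,0,0.8],"jaw": -1},{"dr": [0,0,0],"travel": [0.08,0,0.9],"jaw": -1},{"dr": [0,0,0],"travel": [0.08,0,0.9],"jaw": -1},{"dr": [0,0,0],"travel": [0.08,0,0.9],"jaw": -1},{"dr": [0,0,0],"travel": [0.08,0,0.9],"jaw": -1},{"dr": [0,0,0],"travel": [0.08,0,0.9],"jaw": -1},{"dr": [0,0,0],"travel": [0.08,0,0.9],"jaw": -1},{"dr": [0,0,0],"travel": [0.08,0,0.9],"jaw": -1},{"dr": [0,0,0],"travel": [0.08,0,0.9],"jaw": -1}])

```text
clock: 14.42
position: [0.5334, 0.0232, 0.2895]
eef_rot: [-1.572, -0.005, 0.048]
contact_force: [1.1, -0.4, -2.6]
finger_gap: 0.261
```

Call:
play_rows(targets=[{"dr": [0,-0.08,0.06],"travel": [0.06,0,0.9],"jaw": -1},{"dr": [0,0,0],"travel": [0.06,0,0.9],"jaw": -1},{"dr": [0,0,0],"travel": [0.06,0,0.9],"jaw": -1},{"dr": [0,0,0],"travel": [0.06,0,0.8],"jaw": -1},{"dr": [0,0,0],"travel": [0,0,0.4],"jaw": -1},{"dr": [0,0,0],"travel": [0,0,0],"jaw": -1},{"dr": [0,0,0],"travel": [0,0,0],"jaw": -1}])

```text
clock: 15.0
position: [0.5299, 0.1943, 0.2879]
eef_rot: [-1.571, 0.002, 0.062]
contact_force: [0.4, 0.1, -2.1]
finger_gap: 0.265
```

Run:
```python
from h import *
s=sense(); print(s['position'],s['eef_rot'],s['clock'])
im=crop("wrist",(0,0,560,420),1,"pics/w6.png")
im=crop("side",(180,150,330,300),4,"pics/s6.png")
```

```text
[0.52987211 0.19429647 0.28794816] [-1.57055542  0.00215315  0.06171894] 15.0
```

View pics/w6.png

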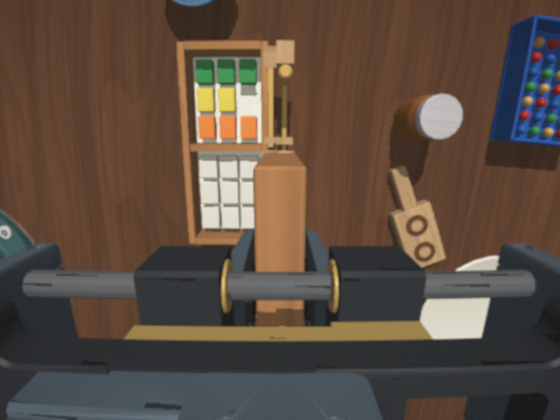

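View pics/s6.png

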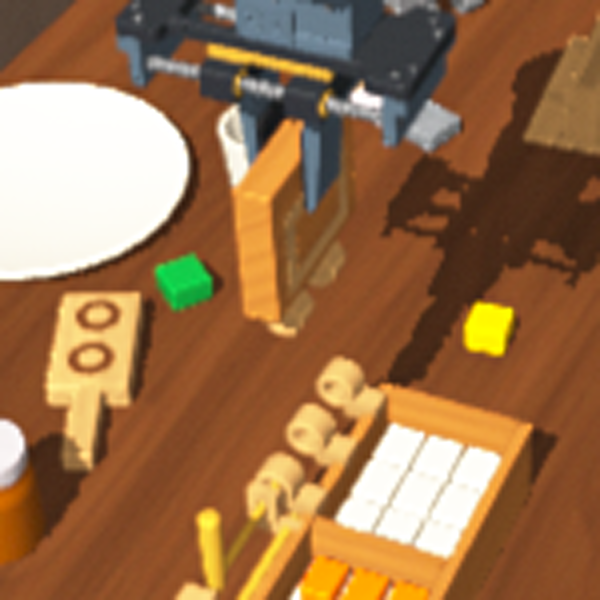

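```bash
python3 - <<'E'
from fit import *
s=sense(); R=Ro.from_euler('xyz',s['eef_rot']).as_matrix()
def lp(x,y,z,dz=.0013,h=.0895): # lid local mm
    return s['position']+R@np.array([x/1e3,h-z/1e3,dz+y/1e3])
for P in [(12,58,128),(-12,58,128),(12,58,33),(-12,58,33),(-12,-58,128),(-12,-58,33)]:
    w=lp(*P); print(P,((proj("side",w)[0]-[180,150]+.5)*4-.5).round(),proj("wrist",w)[0].round(1))
E
python3 - <<'E'
import cv2
im=cv2.imread("pics/w6.png")
cv2.imwrite("pics/w6c.png",cv2.resize(im[30:250,170:330],None,fx=3.6,fy=3.6,interpolation=cv2.INTER_CUBIC)[:600])
im=cv2.imread("pics/s6.png")
cv2.imwrite("pics/s6c.png",cv2.resize(im[150:360,210:370],None,fx=2.8,fy=2.8,interpolation=cv2.INTER_CUBIC)[:600])
E
```

```text
(12, 58, 128) [232. 190.] [305.6 165.3]
(-12, 58, 128) [271. 200.] [250.6 165.3]
(12, 58, 33) [244. 315.] [294.9 152.5]
(-12, 58, 33) [281. 325.] [262.4 152.5]
(-12, -58, 128) [354.  86.] [256. 382.]
(-12, -58, 33) [359. 209.] [264.2 293.5]
```

View pics/s6c.png

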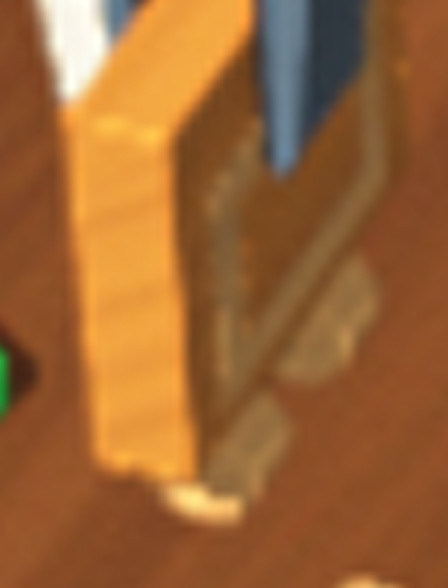

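View pics/w6c.png

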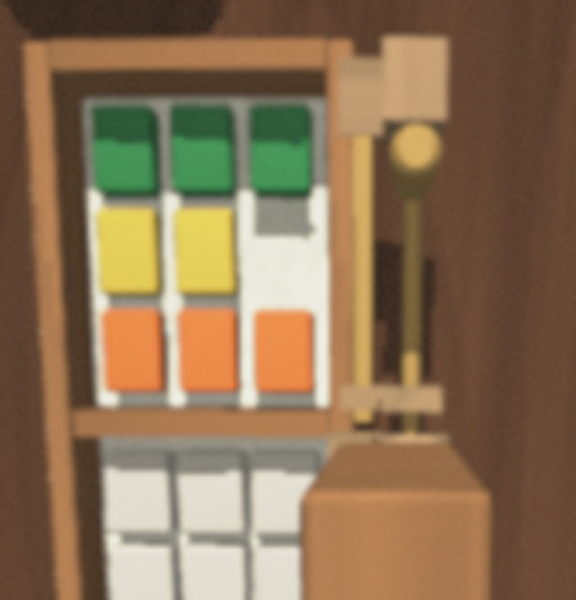

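Call:
play_rows(targets=[{"dr": [0,0.08,-0.02],"travel": [0.11,0.2,-0.13],"jaw": -1},{"dr": [0,0,0],"travel": [0,0.4,0],"jaw": -1},{"dr": [0,0,0],"travel": [0,0.5,0],"jaw": -1},{"dr": [0,0,0],"travel": [0,0.5,0],"jaw": -1},{"dr": [0,0,0],"travel": [0,0.3,0],"jaw": -1},{"dr": [0,0,0],"travel": [0,0,0],"jaw": -1},{"dr": [0,0,0],"travel": [0,0,0],"jaw": -1}])

```text
clock: 15.68
position: [0.5373, 0.1802, 0.2077]
eef_rot: [-1.571, -0.002, 0.043]
contact_force: [-0.5, 0.3, -2.3]
finger_gap: 0.261
```

Call:
play_rows(targets=[{"dr": [0,-0.14,0.02],"travel": [-0.05,0,0.23],"jaw": -1},{"dr": [0,0,0],"travel": [0,0.08,0],"jaw": -1},{"dr": [0,0,0],"travel": [0,0,0],"jaw": -1},{"dr": [0,0,0],"travel": [0,0,0],"jaw": -1}])

```text
clock: 16.02
position: [0.5361, 0.1899, 0.2068]
eef_rot: [-1.57, -0.003, 0.056]
contact_force: [-0.4, 0.1, -1.7]
finger_gap: 0.26
```

Run:
```python
from h import *
s=sense(); print(s['position'],s['eef_rot'],s['clock'])
im=crop("wrist",(170,60,350,250),3.1,"pics/w7.png"); cv2.imwrite("pics/w7full.png",im[:,:,::-1])
im=crop("side",(200,200,300,300),6,"pics/s7.png")
```

```text
[0.53614779 0.18989908 0.20678324] [-1.57023102 -0.00302433  0.05561728] 16.0167
```

View pics/w7.png

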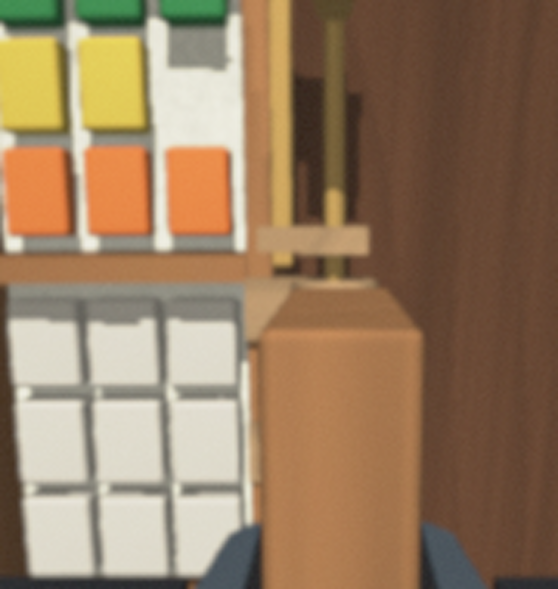

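View pics/s7.png

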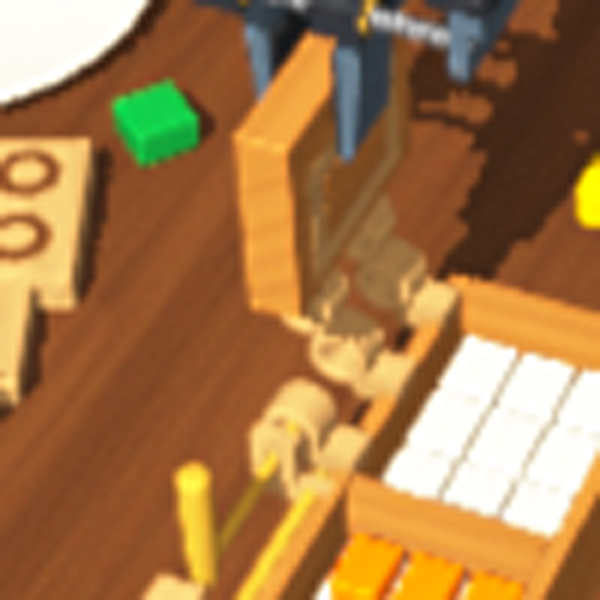

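Run:
```python
from fit import *
s=sense()
C=lambda x,y:px((x,y),(170,60),3.1)
R=Ro.from_euler('xyz',s['eef_rot']).as_matrix(); inv=lambda p:(R.T@(p-s['position'])).round(4)
for n,p,z in (("top",(341.5,327),.2453),("bot",(338.5,283),.1503),("pin",(335,210),.080),("pin2",(334,265),.080),("guideblk",(313,240),.089)):
    P=onz("wrist",C(*p),z); print(n,P.round(4),"tool",inv(P))
n=Ro.from_euler('z',.055).as_matrix()
print("axis line x at pin pts:", .5356-.055*(0.2585-.1905))
```

```text
top [0.5334 0.2491 0.2453] tool [ 0.0007 -0.0386  0.0594]
bot [0.533  0.2502 0.1503] tool [0.0002 0.0564 0.0604]
pin [0.531  0.2684 0.08  ] tool [-0.001   0.1267  0.0788]
pin2 [0.5316 0.2519 0.08  ] tool [-0.0014  0.1267  0.0622]
guideblk [0.525  0.2592 0.089 ] tool [-0.0076  0.1177  0.0699]
axis line x at pin pts: 0.53186
```

Call:
play_rows(targets=[{"dr": [0,0,0.03],"travel": [-0.035,0.1,-0.03],"jaw": -1},{"dr": [0,0,0],"travel": [0,0.2,0],"jaw": -1},{"dr": [0,0,0],"travel": [0,0.2,0],"jaw": -1},{"dr": [0,0,0],"travel": [0,0.1,0],"jaw": -1},{"dr": [0,0,0],"travel": [0,0,0],"jaw": -1}])

```text
clock: 16.53
position: [0.5347, 0.1884, 0.1807]
eef_rot: [-1.57, -0.001, 0.056]
contact_force: [-0.9, -1.0, -3.1]
finger_gap: 0.265
```

Right on target; continue slowly.

Call:
play_rows(targets=[{"dr": [0,0,0],"travel": [0,0.15,0],"jaw": -1},{"dr": [0,0,0],"travel": [0,0.15,0],"jaw": -1},{"dr": [0,0,0],"travel": [0,0.15,0],"jaw": -1},{"dr": [0,0,0],"travel": [0,0,0],"jaw": -1}])

```text
clock: 16.87
position: [0.5345, 0.1883, 0.1601]
eef_rot: [-1.57, -0.0, 0.056]
contact_force: [-0.8, 0.2, -2.2]
finger_gap: 0.258
```

Call:
play_rows(targets=[{"dr": [0,0,0],"travel": [0,0.1,0],"jaw": -1},{"dr": [0,0,0],"travel": [0,0.06,0],"jaw": -1},{"dr": [0,0,0],"travel": [0,0,0],"jaw": -1},{"dr": [0,0,0],"travel": [0,0,0],"jaw": -1}])

```text
clock: 17.2
position: [0.5344, 0.1883, 0.1527]
eef_rot: [-1.57, 0.0, 0.056]
contact_force: [-1.3, 0.5, -2.2]
finger_gap: 0.262
```

Run:
```python
from h import *
s=sense(); print(s['position'],s['eef_rot'],s['contact_force'])
im=crop("wrist",(170,60,350,250),3.1,"pics/w8.png"); cv2.imwrite("pics/w8full.png",im[:,:,::-1])
im=crop("side",(215,225,285,295),8.5,"pics/s8.png")
im=crop("top",(180,190,270,260),7,"pics/t8.png")
```

```text
[0.53443597 0.18829922 0.15268396] [-1.57046156e+00  4.07330882e-04  5.56327446e-02] [-1.26696944  0.53673522 -2.23805349]
```

View pics/w8.png

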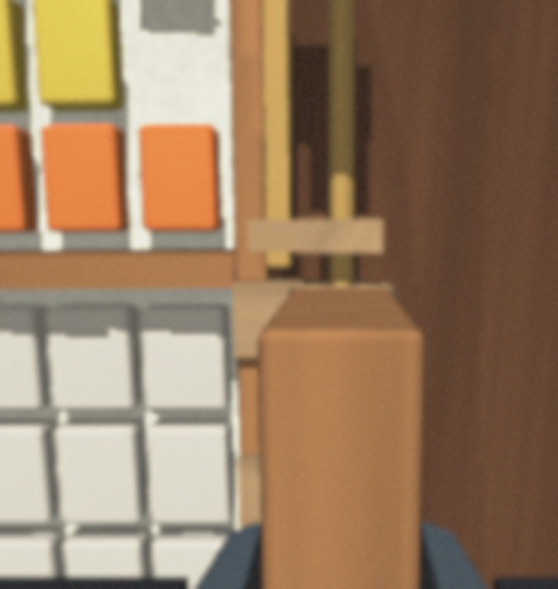

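View pics/s8.png

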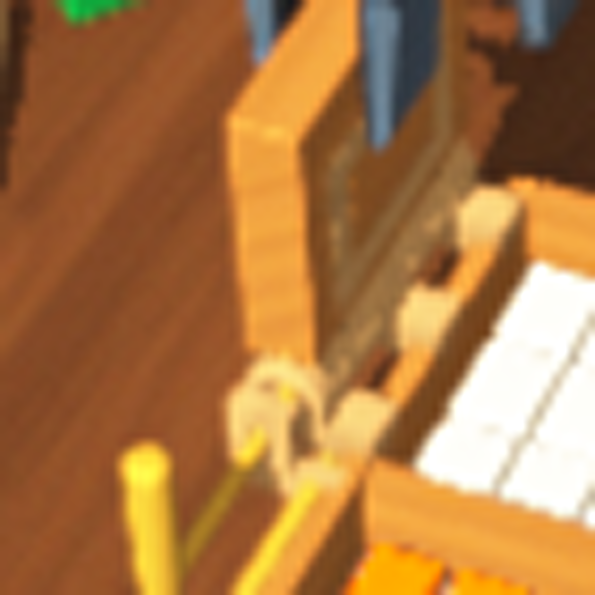

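Run:
```python
from fit import *
s=sense()
C=lambda x,y:px((x,y),(170,60),3.1)
R=Ro.from_euler('xyz',s['eef_rot']).as_matrix(); inv=lambda p:(R.T@(p-s['position'])).round(4)
for n,p,z in (("top",(341.5,328),.1912),("bot",(342,288),.0962),("pin",(342,200),.080),("pin2",(342.5,262),.080)):
    P=onz("wrist",C(*p),z); print(n,P.round(4),"tool",inv(P))
def lp(x,y,z,dz=.0017,h=.0895): return s['position']+R@np.array([x/1e3,h-z/1e3,dz+y/1e3])
for P in [(12,58,128),(-12,58,128),(12,58,33),(-12,58,33)]:
    print(P,((proj("side",lp(*P))[0]-[215,225]+.5)*8.5-.5).round())
```

```text
top [0.532  0.2475 0.1912] tool [ 0.0007 -0.0382  0.0592]
bot [0.5323 0.2476 0.0962] tool [0.001  0.0568 0.0592]
pin [0.5311 0.2684 0.08  ] tool [0.001  0.073  0.0801]
pin2 [0.5321 0.2532 0.08  ] tool [0.0011 0.073  0.0648]
(12, 58, 128) [224. 122.]
(-12, 58, 128) [300. 144.]
(12, 58, 33) [245. 352.]
(-12, 58, 33) [317. 374.]
```

View pics/t8.png

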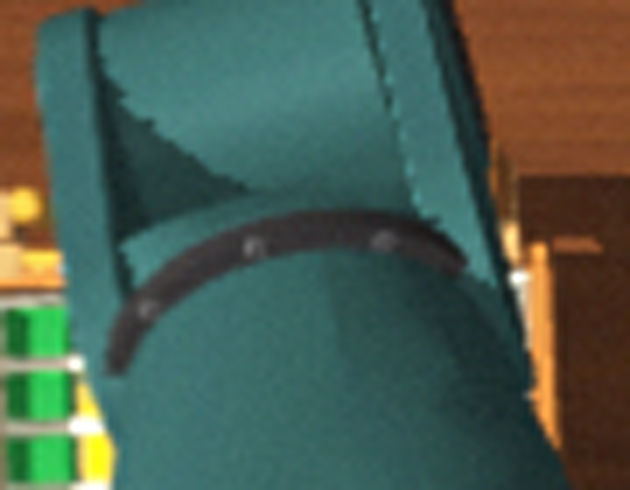

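Call:
play_rows(targets=[{"dr": [0,0,0],"travel": [0,0,0.02],"jaw": -1},{"dr": [0,0,0],"travel": [0,0,0],"jaw": -1},{"dr": [0,0,0],"travel": [0,0,0],"jaw": -1},{"dr": [0,0,0],"travel": [0,0,0],"jaw": -1}])

```text
clock: 17.68
position: [0.5349, 0.1894, 0.1536]
eef_rot: [-1.57, -0.001, 0.056]
contact_force: [-0.4, 0.6, -2.1]
finger_gap: 0.261
```

Call:
play_rows(targets=[{"dr": [0,0,0],"travel": [0,0,0],"jaw": -1}])

```text
clock: 17.77
position: [0.5349, 0.1894, 0.1537]
eef_rot: [-1.57, -0.001, 0.056]
contact_force: [0.3, 0.9, -2.1]
finger_gap: 0.258
```

Call:
play_rows(targets=[{"dr": [0,0,0],"travel": [0,0,0],"jaw": -1}])

```text
clock: 17.85
position: [0.5349, 0.1894, 0.1538]
eef_rot: [-1.57, -0.001, 0.056]
contact_force: [-0.1, 0.5, -1.5]
finger_gap: 0.261
```

Call:
play_rows(targets=[{"dr": [0,0,0],"travel": [0,0,0],"jaw": -1}])

```text
clock: 17.93
position: [0.535, 0.1894, 0.1538]
eef_rot: [-1.57, -0.001, 0.056]
contact_force: [0.0, 0.4, -2.0]
finger_gap: 0.257
```

Call:
play_rows(targets=[{"dr": [0,0,0],"travel": [0,0.03,0],"jaw": -1},{"dr": [0,0,0],"travel": [0,0,0],"jaw": -1},{"dr": [0,0,0],"travel": [0,0,0],"jaw": -1},{"dr": [0,0,0],"travel": [0,0,0],"jaw": -1}])

```text
clock: 18.27
position: [0.5349, 0.1894, 0.1524]
eef_rot: [-1.57, -0.001, 0.056]
contact_force: [1.1, -0.2, -2.2]
finger_gap: 0.262
```

Run:
```python
from h import *
im=viewer.grab_frame("side"); cv2.imwrite("pics/s9.png",im[:,:,::-1])
crop("wrist",(170,0,350,190),3.1,"pics/w9.png")
for i in range(3):
    s=sense(); print(s['position'].round(4),s['eef_rot'].round(4),s['contact_force'].round(2),s['joint_velocities'].round(4),s['clock']); viewer.grab_frame("top")
```

```text
[0.535  0.1894 0.1524] [-1.57e+00 -1.30e-03  5.56e-02] [-0.47 -1.03 -1.71] [-0.0002 -0.0021  0.0014  0.0003 -0.001  -0.0012] 18.3667
[0.535  0.1894 0.1524] [-1.57e+00 -1.30e-03  5.56e-02] [-0.5   0.56 -1.43] [ 0.0011 -0.0006 -0.0001 -0.0008  0.0021 -0.0009] 18.4167
[0.535  0.1894 0.1524] [-1.57e+00 -1.30e-03  5.56e-02] [ 0.06  0.2  -2.62] [-0.0004  0.0002  0.0003  0.0003 -0.0007  0.0003] 18.4667
```

View pics/s9.png

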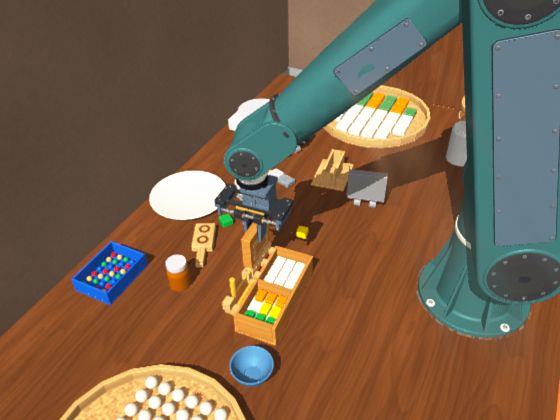

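View pics/w9.png

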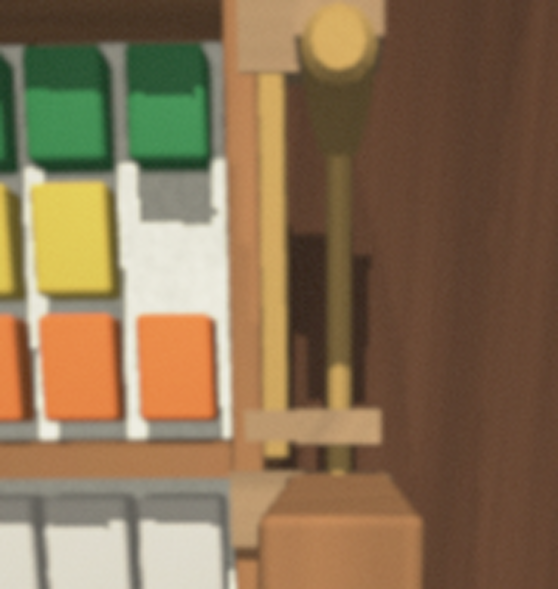

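Run:
```python
from fit import *
print(onz("wrist",px((339,38),(170,0),3.1),.135))
r.sign_off()
```

```text
[0.52747338 0.32880015 0.135     ]
the job is handed in; nothing more can be done
```

I drew the hinge pin home, lifted the wooden lid out of its rack and lowered it into the box's hinge. I handed the job in at about 18.5 s with the lid still held in the gripper; no verdict is reported.

**Pin:** I pulled the knob until it met the end stop at about 33 N. Two pictures after that put the joint at about 0.054 to 0.056 m, so it should be past the 0.050 limit. The knob stands beside the keeper and both gaps were clear before the lid went in.

**Lid alignment:** In the last wrist-camera measurement the lid's axis was within about 0.5 mm of the pin in x. After that I made two small corrections of about 1 mm each and did not re-measure x.
- **Along the axis:** the box's centre came out at y = 0.189 to 0.191 m in different pictures, so the lid could be off by 1 to 2 mm along the axis.
- **Height:** I worked this out from where the lid stood in the rack, and the side picture agreed within about 2 mm. It is the least directly checked value.

**Holding:** The wrist force was about 2 N downward, the same as when the lid hung free, so I saw no sign of it pressing on the box. Sideways readings were noise of about ±1 N. The arm was still, the tilt was about 0.001 rad and the grip was set to 40 N.

**Other things on the table:** They looked unmoved in the last side picture, but I did not measure them. The top camera's view of the hinge was blocked by the arm, so it did not confirm the fit.

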